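Stroke six flip caps shut along a curved tube rack

TASK

The six sample tubes in the crescent-shaped rack have been left with their flip caps standing open: trace the curved row lightly with your fingertips, just above the tube mouths, so that each cap tips over its hinge and drops shut, one after the other, beginning at the end of the row where the hinge sides of the caps come first and following the curve to the other end. Do not grip, lift, tip or shift the rack, leave the other things on the bench as they are, and finish clear of everything.

Things in the scene. Friction and masses are not known exactly. Their poses are not given: they have to be found in the camera images.
- rack: Loose crescent-shaped aluminium rack, 230 x 50 mm, 1 kg; slides if pushed hard. Six upright 28 mm tubes are fixed in one curved row: an arc of radius 125 mm about the rack-frame point (-112, 0) mm, 42 mm from tube to tube. Origin on its underside near the middle of the row, z up; the row runs counter-clockwise seen from above, from tube 1 (towards -y of the rack) to tube 6 (towards +y).
- mouth1 (a point): Centre of the mouth of tube 1 (of 1 to 6 along the row), on the level where its flip cap seats, 110 mm above the table. The cap, when shut, is a flat steel disc of 32 mm diameter and 5 mm thickness on this point, so its top lies 115 mm above the table.
- mouth2 (a point): Centre of the mouth of tube 2 (of 1 to 6 along the row), on the level where its flip cap seats, 110 mm above the table. The cap, when shut, is a flat steel disc of 32 mm diameter and 5 mm thickness on this point, so its top lies 115 mm above the table.
- mouth3 (a point): Centre of the mouth of tube 3 (of 1 to 6 along the row), on the level where its flip cap seats, 110 mm above the table. The cap, when shut, is a flat steel disc of 32 mm diameter and 5 mm thickness on this point, so its top lies 115 mm above the table.
- mouth4 (a point): Centre of the mouth of tube 4 (of 1 to 6 along the row), on the level where its flip cap seats, 110 mm above the table. The cap, when shut, is a flat steel disc of 32 mm diameter and 5 mm thickness on this point, so its top lies 115 mm above the table.
- mouth5 (a point): Centre of the mouth of tube 5 (of 1 to 6 along the row), on the level where its flip cap seats, 110 mm above the table. The cap, when shut, is a flat steel disc of 32 mm diameter and 5 mm thickness on this point, so its top lies 115 mm above the table.
- mouth6 (a point): Centre of the mouth of tube 6 (of 1 to 6 along the row), on the level where its flip cap seats, 110 mm above the table. The cap, when shut, is a flat steel disc of 32 mm diameter and 5 mm thickness on this point, so its top lies 115 mm above the table.
- cap1 (a joint): Flip cap of tube 1: 0 = shut flat, 1.2 to 1.6 at the start: standing open; 1.6 is its stop, upright (tip up to 145 mm above table). Hinge: level with the mouth, 17 mm from its centre along the row towards the tube-1 end, square to the row; it shuts by tipping towards the tube-6 end. Steel, 25 g, stiff hinge: it stays where left above about 0.8 rad and drops shut by its weight below; 0.2 N moves it.
- cap2 (a joint): Flip cap of tube 2: 0 = shut flat, 1.2 to 1.6 at the start: standing open; 1.6 is its stop, upright (tip up to 145 mm above table). Hinge: level with the mouth, 17 mm from its centre along the row towards the tube-1 end, square to the row; it shuts by tipping towards the tube-6 end. Steel, 25 g, stiff hinge: it stays where left above about 0.8 rad and drops shut by its weight below; 0.2 N moves it.
- cap3 (a joint): Flip cap of tube 3: 0 = shut flat, 1.2 to 1.6 at the start: standing open; 1.6 is its stop, upright (tip up to 145 mm above table). Hinge: level with the mouth, 17 mm from its centre along the row towards the tube-1 end, square to the row; it shuts by tipping towards the tube-6 end. Steel, 25 g, stiff hinge: it stays where left above about 0.8 rad and drops shut by its weight below; 0.2 N moves it.
- cap4 (a joint): Flip cap of tube 4: 0 = shut flat, 1.2 to 1.6 at the start: standing open; 1.6 is its stop, upright (tip up to 145 mm above table). Hinge: level with the mouth, 17 mm from its centre along the row towards the tube-1 end, square to the row; it shuts by tipping towards the tube-6 end. Steel, 25 g, stiff hinge: it stays where left above about 0.8 rad and drops shut by its weight below; 0.2 N moves it.
- cap5 (a joint): Flip cap of tube 5: 0 = shut flat, 1.2 to 1.6 at the start: standing open; 1.6 is its stop, upright (tip up to 145 mm above table). Hinge: level with the mouth, 17 mm from its centre along the row towards the tube-1 end, square to the row; it shuts by tipping towards the tube-6 end. Steel, 25 g, stiff hinge: it stays where left above about 0.8 rad and drops shut by its weight below; 0.2 N moves it.
- cap6 (a joint): Flip cap of tube 6: 0 = shut flat, 1.2 to 1.6 at the start: standing open; 1.6 is its stop, upright (tip up to 145 mm above table). Hinge: level with the mouth, 17 mm from its centre along the row towards the tube-1 end, square to the row; it shuts by tipping towards the tube-6 end. Steel, 25 g, stiff hinge: it stays where left above about 0.8 rad and drops shut by its weight below; 0.2 N moves it.
- beaker: Bystander: glass beaker, 68 mm wide, 90 mm tall, in the hollow of the crescent. Origin: centre of its underside.
- jar: Bystander: amber jar, 44 mm wide, 80 mm tall, outside the crescent's bow. Origin: centre of its underside.
- stopper: Bystander: cork stopper, 30 mm wide, 28 mm tall, outside the crescent near the low-numbered tubes. Origin: centre of its underside.
- wash_bottle: Bystander: white bottle, 68 mm wide, 170 mm tall, away from the rack. Origin: centre of its underside.
- amber_bottle: Bystander: amber bottle, 72 mm wide, 160 mm tall, away from the rack. Origin: centre of its underside.
- weight: Bystander: brass weight, 44 mm wide, 60 mm tall, away from the rack. Origin: centre of its underside.
- spatula: Bystander: spatula 190 mm long lying on the table, away from the rack. Origin: on its length, at its underside.

How it is judged:
By the outcome, as a careful person would: the job done as asked, in the order asked, and still so for the second after the job is handed in, with the robot touching nothing.
It also fails if it takes over 48 s, if anything falls off the work surface, if the arm or the gripper's body presses on something with over 40 N, if the wrist force passes 120 N, or if a joint passes its speed limit or range.

ROBOT

A 7-joint arm with a two-finger parallel gripper is mounted at the origin on the work surface. World frame = base frame: x ahead of the robot, y to its left, z up, the work surface at z = 0. Lengths are in m, angles in rad, forces in N, time in s.
With the tool pointing down it reaches from about 0.425 to 0.925 m from the base axis. Payload 6.8 kg.
Tool frame: the origin (TCP) lies midway between the tips of the shut fingers; the grasp point (between the pads) lies 19 mm behind it (bot.grip_depth is the distance from the TCP to the grasp point, in m); z points along the fingers, y is the line along which they close (so a half turn about z gives the same grasp; the last joint's range is limited). The gripper opens to 88 mm and grips with 3 to 60 N. Pads are 20 mm wide; open, the fingers measure 115 mm over their backs; the gripper's body (75 mm by 178 mm) begins 61 mm behind the grasp point.
Start: joints at [-1.447, 0.477, 0.022, 1.555, -0.011, 1.109, -0.083], TCP at [0.155, 0.657, 0.223] pointing down, gripper open.
Joint ranges: [-2.96, 2.96], [-0.34, 2.1], [-1.41, 1.46], [0.24, 2.44], [-1.37, 4.51], [0.17, 1.92], [-2.96, 2.96]. Speed limits (rad/s): [2.39, 2.39, 3.14, 3.14, 3.14, 3.14, 3.14].

INTERFACE

Orientations are given as [roll, pitch, yaw] about the fixed x, y, z axes, in that order (R = Rz(yaw) Ry(pitch) Rx(roll)).
In Python, from workcell import bot, imaging gives the robot as it stands.
- The arm moves only by the tool carry_out, never from a script. Its argument "steps" is text: rows parted by semicolons, each of 5 numbers parted by spaces: the opening, from 0 (shut) to 1 (fully open), then the shift along the tool's x, y, z in cm, then the turn about the tool's z in rad. A call has exactly 10 rows; each row shifts and turns the commanded pose from where the row before left it, along the tool's axes as they then stand; what a row does not reach is not made up. A row lasts 1/8 s, in which the tool goes at most 62.5 mm and 10.7 degrees, less where a joint would pass 70% of its speed; a pose out of reach is approached as far as the arm can. A call with a gripper value outside its range is refused whole. The fingers move at their own pace and stop on an object; "newtons" is the grip in N (left out, the last holds). Time passes only in rows, so rows that do not move let the fingers close, or fill a call up. It gives the time, the measured TCP pose, the force, the opening and the grip force at its end, in the units of the state.
- bot.read_state(): the state, without advancing time (a new reading comes with each control period).
- imaging.grab_frame(name): name is "scene" or "top" or "wrist"; returns (picture, depth): 400x640x3 uint8, blue, green, red; 400x640 float32, m along the optical axis (not along the pixel's ray), 0 where there is no reading.
- imaging.camera_model(name): a dict with "mtx" (3x3 intrinsics, pixels), "R" (3x3) and "t" (3): a world point X has camera coordinates R X + t; the wrist camera has in their place "tool_from_camera" (4x4, takes a point from camera to tool coordinates, whose origin is the TCP and whose axes are the flange's). Camera axes: x right, y down, z forward; pixel columns grow to the right and rows downward; lengths in m; the calibration is good to about 2 mm. The wrist camera is an equidistant fisheye: a pixel r from the principal point sees the ray r / f radians off the axis. A picture is of the moment at which its call begins: read the wrist's pose just before it. camera_model takes no time and is no camera call.
- bot.job_done(): hands the job in; it is judged then, once.
The state is a dict: "clock": time; "q": joint angles; "qvel": joint speeds; "tau": joint torques, N m; "ee_pos": TCP position; "eef_rot": TCP orientation; "wrist_force": force on the tool from outside, world axes, zero at the start; "ft_torque": the same for the moment, N m; "grip_width": finger opening in m; "gripper_force": force on a finger pad.
Only numpy, scipy, OpenCV 4.12 (cv2) and the standard library are available. Lean on these libraries where they do the work, as an engineer would, in place of code of your own. Each camera call takes 0.05 s, during which the arm holds its last target. There are 200 camera calls.

## Working session

There is one attempt and no reset: what is moved stays moved. The work goes in short steps, Python scripts to look and compute and a tool call to move; the robot and the scene stay as the last step left them, time stands still between calls to the robot, and variables do not carry over. Pictures are saved under pics/ and viewed, at most 10 in all, crops included, and the job is handed in when it is done.

Besides the shell and the picture viewer there is one more tool, called after "Emit:" as a command line: name --argument value ..., lists and objects as JSON in quotes. carry_out: Moves the arm, as the interface text tells. Its arguments: {"type":"object","properties":{"steps":{"type":"string"},"newtons":{"type":"number"}},"required":["steps"]}

```bash
mkdir -p pics; python3 - <<'E'
from workcell import bot, imaging
import cv2, numpy as np
for n in ("top","scene"):
    im,d=imaging.grab_frame(n); cv2.imwrite(f"pics/{n}0.png",im); np.savez(f"{n}0.npz",im=im,d=d)
    m=imaging.camera_model(n); print(n,m["mtx"].tolist(),np.round(m["R"],3).tolist(),np.round(m["t"],3))
s=bot.read_state(); print(s["clock"],s["ee_pos"],s["eef_rot"],s["grip_width"])
E
```

```text
top [[437.7916475040291, 0.0, 318.2374141803931], [0.0, 437.7916475040291, 202.83836858280188], [0.0, 0.0, 1.0]] [[-0.024, -1.0, -0.002], [-0.981, 0.024, -0.191], [0.191, -0.003, -0.982]] [0.027 0.562 1.431]
scene [[426.90431608556366, 0.0, 318.6790773527637], [0.0, 426.90431608556366, 201.51349104378988], [0.0, 0.0, 1.0]] [[0.689, 0.725, 0.012], [0.544, -0.506, -0.67], [-0.479, 0.468, -0.742]] [-0.381 -0.233  1.396]
0.1 [0.15493785 0.65642412 0.22180285] [-3.13997244e+00  1.34734416e-04  2.90984232e+00] 0.08774776572712892
```

View pics/top0.png

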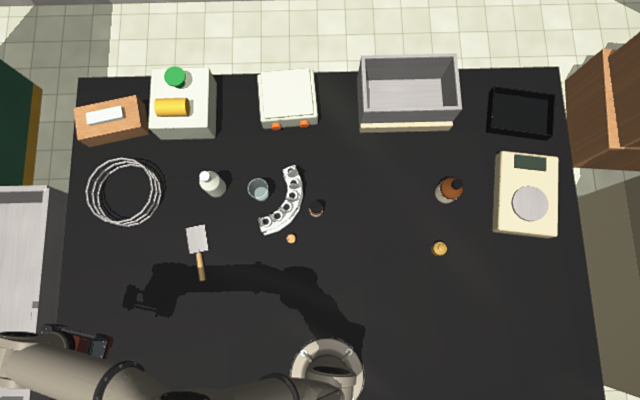

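View pics/scene0.png

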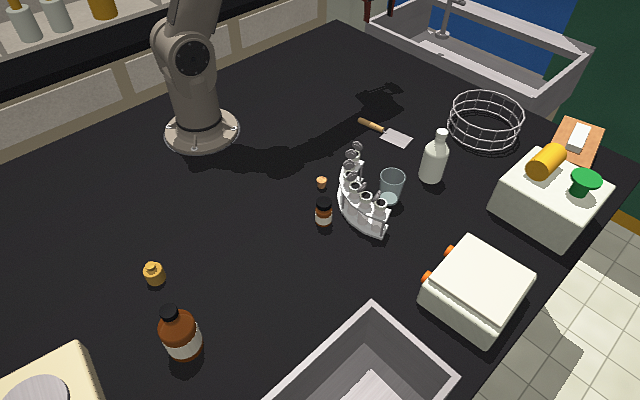

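The top view shows the crescent rack with its tube row running from about (265,222) round through (296,195) to (292,172). The beaker is in the hollow at (258,189), the stopper at (291,238) and the jar at (316,208). Counter-clockwise puts tube 1 at the lower-left end, near the stopper. The scene view shows the caps standing open, at (340-390,145-205).

```bash
cat > h.py <<'E'
import numpy as np, cv2
from workcell import bot, imaging
def cloud(n,d):
    m=imaging.camera_model(n); K=m["mtx"]; v,u=np.indices(d.shape)
    P=np.stack([(u-K[0,2])/K[0,0]*d,(v-K[1,2])/K[1,1]*d,d],-1)
    return (P-m["t"])@m["R"]      # R^T (P-t)
E
python3 - <<'E'
from h import *
t=np.load("top0.npz");s=np.load("scene0.npz")
W=cloud("top",t["d"])
for nm,(u,v) in dict(beaker=(258,189),jar=(316,208),stopper=(291,238),bottle=(209,178),t1=(265,222),t6=(292,172)).items(): print(nm,np.round(W[v,u],3))
a=cv2.resize(t["im"][155:250,225:335],None,fx=5,fy=5,interpolation=cv2.INTER_CUBIC)
b=cv2.resize(s["im"][130:250,310:420],None,fx=5,fy=5,interpolation=cv2.INTER_CUBIC)
cv2.imwrite("pics/c1.png",a); cv2.imwrite("pics/c2.png",b[:600])
E
```

```text
beaker [0.627 0.225 0.005]
jar [0.54  0.022 0.083]
stopper [0.448 0.109 0.032]
bottle [0.632 0.36  0.156]
t1 [0.493 0.188 0.11 ]
t6 [0.65  0.096 0.14 ]
```

View pics/c1.png

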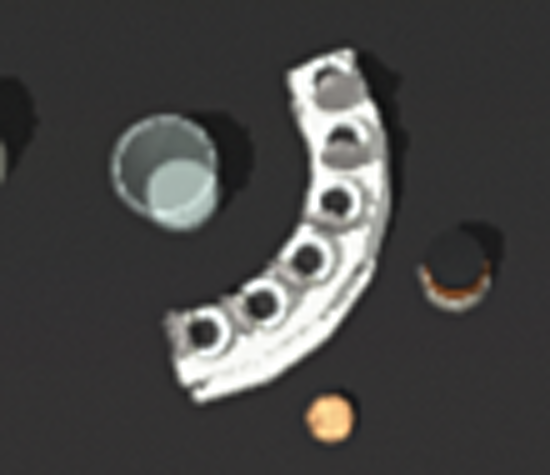

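View pics/c2.png

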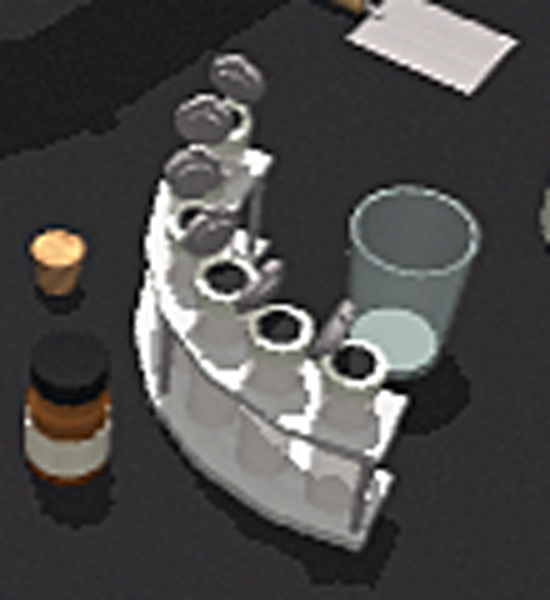

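The crops show mouths 1-4 at top-crop pixels (205,332), (263,303), (308,258) and (338,202). Mouths 4-6 are at scene-crop pixels (228,279), (282,326) and (355,362). Every cap stands on the tube-1 side, so the sweep starts at tube 1. Next I fit the rack pose.

```bash
cat >> h.py <<'E'
def hit(n,u,v,z):
    m=imaging.camera_model(n); K=m["mtx"]
    c=-m["R"].T@m["t"]; r=m["R"].T@np.linalg.solve(K,[u,v,1.]); return (c+r*(z-c[2])/r[2])[:2]
def mouths(p,th=None):
    a=(np.arange(1,7)-3.5)*.336 if th is None else np.asarray(th)
    L=np.c_[-.112+.125*np.cos(a),.125*np.sin(a)]; c,s=np.cos(p[2]),np.sin(p[2])
    return L@np.array([[c,s],[-s,c]])+p[:2]
def fit(idx,pts):
    from scipy.optimize import least_squares
    idx=np.array(idx)-1; pts=np.array(pts); best=None
    for y0 in (-2.5,-1.2,0,1.2,2.5):
        r=least_squares(lambda p:(mouths(p)[idx]-pts).ravel(),[.55,.11,y0])
        if best is None or r.cost<best.cost: best=r
    return best.x,best.fun.reshape(-1,2)
E
python3 - <<'E'
from h import *
T=[hit("top",225+x/5-.4,155+y/5-.4,.11) for x,y in((205,332),(263,303),(308,258),(338,202))]
S=[hit("scene",310+x/5-.4,130+y/5-.4,.11) for x,y in((228,279),(282,326),(355,362))]
for i,q in(([1,2,3,4,4,5,6],T+S),([1,2,3,4],T)):
    p,r=fit(i,q); print(p.round(4)); print((r*1e3).round(1).tolist())
print(mouths(p).round(3)); print("start pt",mouths(p,[-.84-.44]).round(3), "tangent1",p[2]-.84+np.pi/2)
s=bot.read_state(); print(s["clock"])
E
```

```text
[ 0.5669  0.1187 -2.0318]
[[-0.2, 0.2], [-0.5, -0.0], [-0.3, -0.5], [0.3, 1.0], [-0.4, 0.4], [0.4, -0.7], [0.7, -0.3]]
[ 0.5669  0.1184 -2.0385]
[[0.3, 0.2], [-0.3, -0.1], [-0.3, -0.7], [0.2, 0.5]]
[[0.497 0.186]
 [0.514 0.148]
 [0.543 0.118]
 [0.581 0.099]
 [0.622 0.093]
 [0.663 0.102]]
start pt [[0.494 0.24 ]] tangent1 -1.307680961349234
0.1
```

The fit residuals are within about 1 mm. Next I move high to a point before tube 1, with the fingers shut, then turn so that tool -x lies along the row.

Emit:
carry_out --steps "0 -4.26 -3.27 0 0;0 -4.26 -3.27 0 0;0 -4.26 -3.27 0 0;0 -4.26 -3.27 0 0;0 -4.26 -3.27 0 0;0 -4.26 -3.27 0 0;0 -4.26 -3.27 0 0;0 -4.26 -3.27 0 0;0 -4.26 -3.27 0 0;0 -4.26 -3.27 0 0" --newtons 5

```text
clock: 1.35
ee_pos: [0.4952, 0.2394, 0.2225]
eef_rot: [-3.141, -0.0, 2.91]
wrist_force: [0.2, 0.3, 0.7]
grip_width: 0.0004
gripper_force: 0.0
```

Emit:
carry_out --steps "0 0 0 0 0.15;0 0 0 0 0.15;0 0 0 0 0.15;0 0 0 0 0.15;0 0 0 0 0.15;0 0 0 0 0.15;0 0 0 0 0.15;0 0 0 0 0.15;0 0 0 0 0.15;0 0 0 0 0.15"

```text
clock: 2.6
ee_pos: [0.4942, 0.2407, 0.2223]
eef_rot: [-3.141, 0.0, 1.405]
wrist_force: [0.2, 0.6, 0.6]
grip_width: 0.0004
gripper_force: 0.0
```

```bash
python3 - <<'E'
from h import *
s=bot.read_state(); im,d=imaging.grab_frame("wrist"); cv2.imwrite("pics/w1.png",im)
m=imaging.camera_model("wrist"); print(m["mtx"].round(1).tolist(), m["tool_from_camera"].round(4).tolist())
from scipy.spatial.transform import Rotation as Ro
p=[.5669,.1187,-2.0318]; R=Ro.from_euler("xyz",s["eef_rot"]).as_matrix(); M=np.linalg.inv(m["tool_from_camera"])
for q in mouths(p):
    c=M[:3,:3]@(R.T@(np.r_[q,.11]-s["ee_pos"]))+M[:3,3]
    th=np.arctan2(np.hypot(c[0],c[1]),c[2]); e=c[:2]/np.hypot(*c[:2])
    u=m["mtx"][:2,2]+m["mtx"][0,0]*th*e; print(u.round(0))
    cv2.circle(im,tuple(int(x) for x in u.round()),2,(0,0,255),-1)
cv2.imwrite("pics/w1.png",im)
E
```

```text
[[309.7, 0.0, 321.0], [0.0, 309.7, 201.3], [0.0, 0.0, 1.0]] [[0.0001, -0.9676, -0.2524, 0.0699], [1.0, 0.0003, -0.0006, 0.0004], [0.0007, -0.2524, 0.9676, -0.1628], [0.0, 0.0, 0.0, 1.0]]
[332. 253.]
[355. 284.]
[385. 302.]
[419. 310.]
[454. 305.]
[486. 291.]
```

View pics/w1.png

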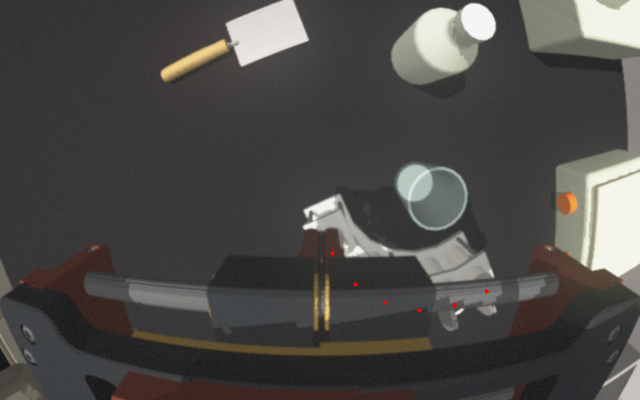

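The wrist view shows the fingers hiding most of the row. The rack end nearest mouth 6 is at about (490,290), close to the predicted red dot at (486,291), which agrees with the fit. Now I lower to z ≈ 0.124.

Emit:
carry_out --steps "0 0 0 1.4 -0.016;0 0 0 1.4 0;0 0 0 1.4 0;0 0 0 1.4 0;0 0 0 1.4 0;0 0 0 1.4 0;0 0 0 1.4 0;0 0 0 0 0;0 0 0 0 0;0 0 0 0 0"

```text
clock: 3.9
ee_pos: [0.4949, 0.241, 0.1252]
eef_rot: [3.141, -0.001, 1.426]
wrist_force: [-0.7, -1.2, -0.7]
grip_width: 0.0002
gripper_force: 0.0
```

Emit:
carry_out --steps "0 -0.5 0 0 -0.04;0 -0.5 0 0 -0.04;0 -0.5 0 0 -0.04;0 -0.5 0 0 -0.04;0 -0.5 0 0 -0.04;0 -0.5 0 0 -0.04;0 -0.5 0 0 -0.04;0 -0.5 0 0 -0.04;0 -0.5 0 0 -0.04;0 -0.5 0 0 -0.04"

```text
clock: 5.15
ee_pos: [0.4966, 0.1912, 0.1252]
eef_rot: [3.141, -0.0, 1.827]
wrist_force: [0.5, -0.5, -1.1]
grip_width: 0.0004
gripper_force: 0.0
```

```bash
cat >> h.py <<'E'
def where(p=(.5669,.1187,-2.0318)):
    s=bot.read_state(); e=np.array(s["ee_pos"]); c=p[:2]-.112*np.array([np.cos(p[2]),np.sin(p[2])])
    d=e[:2]-c; a=(np.arctan2(d[1],d[0])-p[2]+np.pi)%(2*np.pi)-np.pi
    print("t",s["clock"],"z",e[2],"tube#",round(a/.336+3.5,2),"radial mm",round(1e3*(np.hypot(*d)-.125),1),
      "heading err",round((s["eef_rot"][2]-np.pi-(p[2]+a+np.pi/2)+np.pi)%(2*np.pi)-np.pi,3),"F",np.round(s["wrist_force"],1),"q7",round(s["q"][6],2))
E
python3 -c "
from h import *
where()
im,d=imaging.grab_frame('scene'); im2,_=imaging.grab_frame('top')
cv2.imwrite('pics/s2.png',np.hstack([cv2.resize(im[110:250,300:430],None,fx=4,fy=4)[:480],cv2.resize(im2[140:260,220:280+50],None,fx=2.5,fy=4)]))"
```

```text
t 5.15 z 0.12518437951594472 tube# 0.87 radial mm -1.7 heading err 0.029 F [ 0.5 -0.5 -1.1] q7 -0.05
```

View pics/s2.png

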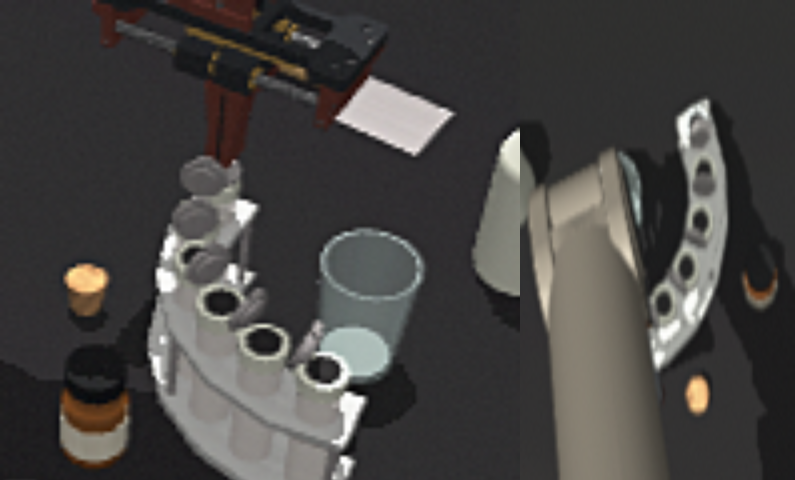

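The scene view shows the shut fingertips at about (225,160), just behind cap 2. Cap 1 is no longer standing, and caps 2-6 still are. I continue along the arc with a small outward trim.

Emit:
carry_out --steps "0 -0.5 -0.03 0 -0.04;0 -0.5 -0.03 0 -0.04;0 -0.5 -0.03 0 -0.04;0 -0.5 -0.03 0 -0.04;0 -0.5 -0.03 0 -0.04;0 -0.5 -0.03 0 -0.04;0 -0.5 -0.03 0 -0.04;0 -0.5 -0.03 0 -0.04;0 -0.5 -0.03 0 -0.04;0 -0.5 -0.03 0 -0.04"

```text
clock: 6.5
ee_pos: [0.5148, 0.1451, 0.125]
eef_rot: [3.141, 0.0, 2.226]
wrist_force: [-0.3, 0.5, 0.3]
grip_width: 0.0004
gripper_force: 0.0
```

```bash
python3 -c "from h import *;where()"
```

```text
t 6.5 z 0.12495778476497892 tube# 2.06 radial mm 0.9 heading err 0.029 F [-0.3  0.5  0.3] q7 0.4
```

Emit:
carry_out --steps "0 -0.5 -0.01 0 -0.04;0 -0.5 -0.01 0 -0.04;0 -0.5 -0.01 0 -0.04;0 -0.5 -0.01 0 -0.04;0 -0.5 -0.01 0 -0.04;0 -0.5 -0.01 0 -0.04;0 -0.5 -0.01 0 -0.04;0 -0.5 -0.01 0 -0.04;0 -0.5 -0.01 0 -0.04;0 -0.5 -0.01 0 -0.04"

```text
clock: 7.75
ee_pos: [0.5509, 0.1111, 0.1249]
eef_rot: [3.141, 0.0, 2.626]
wrist_force: [-0.0, 0.2, 0.7]
grip_width: 0.0006
gripper_force: 0.1
```

```bash
python3 -c "from h import *;where()"
```

```text
t 7.75 z 0.12494745319893319 tube# 3.24 radial mm 1.4 heading err 0.032 F [-0.   0.2  0.7] q7 0.84
```

Emit:
carry_out --steps "0 -0.5 -0.01 0 -0.04;0 -0.5 -0.01 0 -0.04;0 -0.5 -0.01 0 -0.04;0 -0.5 -0.01 0 -0.04;0 -0.5 -0.01 0 -0.04;0 -0.5 -0.01 0 -0.04;0 -0.5 -0.01 0 -0.04;0 -0.5 -0.01 0 -0.04;0 -0.5 -0.01 0 -0.04;0 -0.5 -0.01 0 -0.04"

```text
clock: 9.0
ee_pos: [0.5975, 0.0938, 0.1249]
eef_rot: [3.141, 0.0, 3.026]
wrist_force: [0.7, -0.3, 0.6]
grip_width: 0.0004
gripper_force: 0.0
```

```bash
python3 -c "
from h import *
where()
im,d=imaging.grab_frame('scene')
cv2.imwrite('pics/s3.png',cv2.resize(im[110:250,290:440],None,fx=4,fy=4))"
```

```text
t 9.0 z 0.12489833807133856 tube# 4.42 radial mm 1.6 heading err 0.037 F [ 0.7 -0.3  0.6] q7 1.25
```

View pics/s3.png

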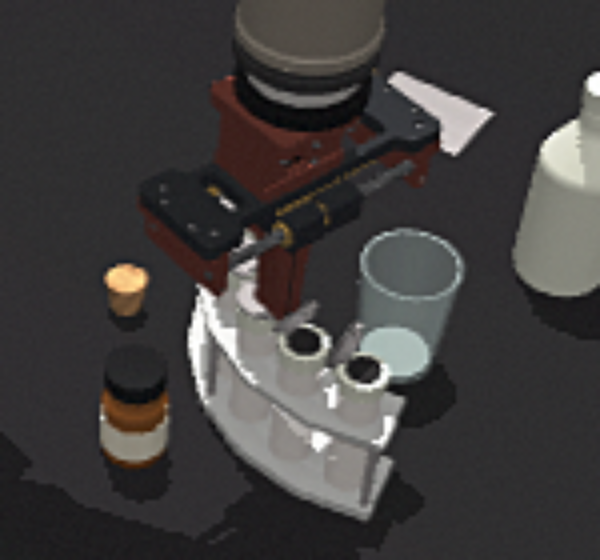

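The scene view shows the fingertips at about (280,300), just short of cap 5. Caps 5 and 6 are still standing at (300,312) and (348,340), with the beaker, jar and stopper in place. Next come tubes 5 and 6, running past the end.

Emit:
carry_out --steps "0 -0.5 0 0 -0.04;0 -0.5 0 0 -0.04;0 -0.5 0 0 -0.04;0 -0.5 0 0 -0.04;0 -0.5 0 0 -0.04;0 -0.5 0 0 -0.04;0 -0.5 0 0 -0.04;0 -0.5 0 0 -0.04;0 -0.5 0 0 -0.04;0 -0.5 0 0 -0.04"

```text
clock: 10.3
ee_pos: [0.6471, 0.0968, 0.1246]
eef_rot: [3.142, -0.0, -2.855]
wrist_force: [-0.1, -0.7, 0.7]
grip_width: 0.0005
gripper_force: 0.0
```

Emit:
carry_out --steps "0 -0.5 0 0 -0.04;0 -0.5 0 0 -0.04;0 -0.5 0 0 -0.04;0 -0.5 0 0 -0.04;0 -0.5 0 0 -0.04;0 -0.5 0 0 -0.04;0 -0.5 0 0 -0.04;0 -0.5 0 0 -0.04;0 -0.5 0 0 -0.04;0 -0.5 0 0 -0.04"

```text
clock: 11.55
ee_pos: [0.6915, 0.1191, 0.1246]
eef_rot: [3.142, 0.0, -2.455]
wrist_force: [-0.2, -1.5, 0.6]
grip_width: 0.0006
gripper_force: 0.0
```

```bash
python3 -c "from h import *;where()"
```

```text
t 11.55 z 0.12463202142411682 tube# 6.78 radial mm -0.3 heading err 0.044 F [-0.2 -1.5  0.6] q7 1.95
```

Past the end of the row. Now I go straight up 15 cm, then away to the robot's right, with the other things well below.

Emit:
carry_out --steps "0 -0.5 0 -0.5 0;0 0 0 -1.5 0;0 0 0 -2 0;0 0 0 -2 0;0 0 0 -2 0;0 0 0 -2 0;0 0 0 -2 0;0 0 0 -2 0;0 0 0 -1 0;0 0 0 0 0"

```text
clock: 12.8
ee_pos: [0.6954, 0.1222, 0.2754]
eef_rot: [-3.141, 0.001, -2.457]
wrist_force: [-0.1, 0.4, 0.1]
grip_width: 0.0004
gripper_force: 0.0
```

Emit:
carry_out --steps "0 2 -2 0 0;0 3 -3 0 0;0 3 -3 0 0;0 3 -3 0 0;0 3 -3 0 0;0 3 -3 0 0;0 2 -2 0 0;0 0 0 0 0;0 0 0 0 0;0 0 0 0 0"

```text
clock: 14.05
ee_pos: [0.6682, -0.1429, 0.2744]
eef_rot: [3.141, 0.0, -2.455]
wrist_force: [-0.5, -0.4, 0.4]
grip_width: 0.0003
gripper_force: 0.0
```

```bash
python3 - <<'E'
from h import *
s=bot.read_state(); print(s["clock"],s["ee_pos"],s["wrist_force"])
a,d=imaging.grab_frame("scene"); b,dt=imaging.grab_frame("top")
W=cloud("top",dt); W0=cloud("top",np.load("top0.npz")["d"])
p=[.5669,.1187,-2.0318]
for q in mouths(p): # max height near each mouth
    k=np.hypot(*(np.moveaxis(W[...,:2]-q,-1,0)))<.022; print(W[k][:,2].max().round(3) if k.any() else None, end=" ")
cv2.imwrite("pics/e.png",np.hstack([cv2.resize(a[130:250,310:410],None,fx=4,fy=4),cv2.resize(b[150:250,230:330],None,fx=4,fy=4.8)]))
E
```

```text
14.05 [ 0.66822118 -0.14290751  0.27435959] [-0.46246577 -0.36599988  0.40692189]
0.12 0.123 0.122 0.122 0.124 0.123
```

View pics/e.png

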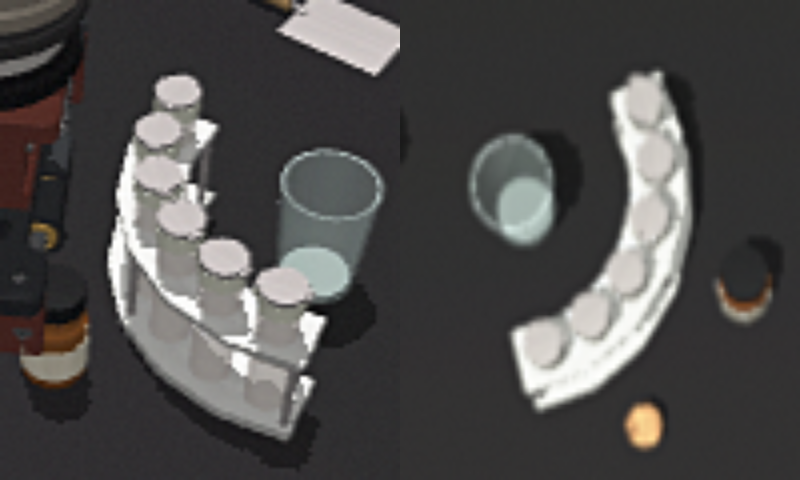

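Both views show all six caps shut flat as discs: scene (178,92) to (283,285), top (545,340) to (645,97). The rack, beaker, jar and stopper have not moved, and the arm is clear.

```bash
python3 -c "
from workcell import bot
print(bot.job_done())"
```

```text
the job is handed in; nothing more can be done
None
```

All six caps are shut, closed in order from tube 1 to tube 6; the final images show the rack and its neighbours in place and the arm clear, and the job is handed in (about 14 s used).

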